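# Kit up the sample feeder and parts caddy on the optics bench

### The job

Set the bench up for the next measuring run. Stand the larger of the two flanged white reels in the wide compartment of the grey caddy and the connector block with two ports on top upright in its narrow compartment; stack the plain solid disc and, on top of it, the disc with the raised boss (boss up) on the follower of the spring-fed feeder and press the stack down until the follower is fully home. Leave the ring, the small reel and the one-port block where they are.

Things in the scene. Friction and masses are not known exactly. Their poses are not given: they have to be found in the camera images.
- plain_disc_c (a point): Plain solid aluminium disc, flat top, 48 mm diameter, 20 mm high, about 0.1 kg; goes into the feeder first. The point is at its centre, half-way up; z is up at the start, and it starts standing on the bench.
- boss_disc_c (a point): Aluminium disc with a raised round boss in the middle of its top: flange 48 mm diameter and 10 mm high, boss 26 mm diameter and 6 mm higher (16 mm in all); goes on top of the plain disc, boss up. The point is at its centre, half-way up; z is up at the start, and it starts standing on the bench.
- ring_disc_c (a point): Look-alike, to be left: aluminium ring, 48 mm outside diameter, 22 mm hole right through, 16 mm high. The point is at its centre, half-way up; z is up at the start, and it starts standing on the bench.
- big_reel_c (a point): Larger white plastic reel standing on end: two 50 mm flanges, each 6 mm thick, 36 mm barrel between, 46 mm high, dark round mark in the middle of its top. The point is at its centre, half-way up; z is up at the start, and it starts standing on the bench.
- small_reel_c (a point): Look-alike, to be left: the smaller white reel, the same shape with 34 mm flanges, 46 mm high. The point is at its centre, half-way up; z is up at the start, and it starts standing on the bench.
- two_port_c (a point): Steel connector block, 36 mm (its x) by 26 mm (its y) and 40 mm high, with TWO round ports 11.6 mm in diameter and 8 mm high side by side on top, 9 mm either side of the middle along x; 48 mm high in all. The point is at its centre, half-way up; z is up at the start, and it starts standing on the bench.
- one_port_c (a point): Look-alike, to be left: the same steel block (36 by 26 by 40 mm) with ONE port in the middle of its top, 48 mm high in all. The point is at its centre, half-way up; z is up at the start, and it starts standing on the bench.
- caddy: Grey open parts caddy fixed to the bench, 88 mm (its x) by 148 mm (its y), walls 4 mm thick, rim 20 mm above the bench, floor 4 mm thick. A cross wall parts it into a wide compartment, 80 by 80 mm inside, centred at y = -30 mm, and a narrow one, 80 mm (x) by 56 mm (y) inside, centred at y = +42 mm. Origin: middle of its underside, on the bench; z up.
- feeder: Spring-fed disc feeder fixed to the bench: grey base 80 by 80 by 28 mm, four upright steel posts 10 mm thick with round tops at x, y = +-24 mm, tops 72 mm above the bench. Discs go down between them (58 mm clear diameter); fingers fit through the 38 mm gaps on all four sides. Inside is the follower plate. Origin: middle of the underside, on the bench and on the stack's axis; z up.
- follower (a joint): How far the follower (round dark steel plate, 52 mm, between the feeder's posts) is pushed down, in m: 0 fully up, its top 60 mm above the bench; 0.024 fully home on its stop, top 36 mm above the bench. It starts 0 to 5 mm down. Pushing it takes 7 to 9 N against its spring, and a friction brake holds it wherever it is left, so it stays down by itself.

How it is judged:
By the outcome, as a careful person would: the job done as asked, in the order asked, and still so for the second after the job is handed in, with the robot touching nothing.
It also fails if it takes over 99 s, if anything falls off the work surface, if the arm or the gripper's body presses on something with over 40 N, if the wrist force passes 120 N, or if a joint passes its speed limit or range.

### The arm

A 6-joint arm with a two-finger parallel gripper is mounted at the origin on the work surface. World frame = base frame: x ahead of the robot, y to its left, z up, the work surface at z = 0. Lengths are in m, angles in rad, forces in N, time in s.
With the tool pointing down it reaches from about 0.35 to 0.975 m from the base axis. Payload 4.9 kg.
Tool frame: the origin (TCP) lies on the centre line of the jaws, within the pads' length; the fingertips stand 22 mm ahead of it and the grasp point (between the pads) lies 3 mm ahead of it (manip.tcp_to_tips is the distance from the TCP to the fingertips, in m); z points along the fingers, x is the direction in which the jaws open and shut, and the axes are right-handed (so a half turn about z gives the same grasp; the last joint's range is limited). The gripper opens to 85 mm and grips with 20 to 120 N. Pads are 22 mm wide; open, the fingers measure 114 mm over their backs; the gripper's body (76 mm by 85 mm) begins 54 mm behind the grasp point. The pads swing forward as they close: fully open they stand 13 mm farther back than shut.
Start: joints at [-1.256, 0.053, 1.613, -0, 1.476, -0.119], TCP at [0.263, -0.567, 0.253] pointing down, gripper open.
Joint ranges: [-3.01, 3.01], [-1.01, 2.22], [0.06, 2.58], [-1.02, 4.17], [0.09, 2.62], [-3.14, 3.14]. Speed limits (rad/s): [2.57, 2.57, 3.14, 3.14, 3.14, 3.14].

### API

Orientations are given as a unit quaternion [w, x, y, z].
In Python, from plant import manip gives the robot as it stands.
- The arm moves only by the shell command python3 -m pendant 'ROWS'. ROWS is a JSON object of lists of equal length, an entry for each row: "linear": the shift along the tool's x, y, z in cm, a list of three; "rotation": the turn, a rotation vector about the tool's x, y, z in degrees, a list of three; "grip": the closure, from 0 (fully open) to 1 (shut). A call has exactly 10 rows; each row is the pose to reach, as a shift and turn from the pose commanded when the call began, along the tool's axes at that moment; what a row does not reach only later rows make up. A row lasts 1/12 s, in which the tool goes at most 41.7 mm and 7.16 degrees, less where a joint would pass 70% of its speed; a pose out of reach is approached as far as the arm can. A call with a gripper value outside its range is refused whole. The fingers move at their own pace and stop on an object; the grip force is fixed at half the most. Time passes only in rows, so rows that repeat a pose let the fingers close, or fill a call up. It gives the time, the measured TCP pose, the force and the opening at its end, in the units of the state.
- manip.state(): the state, without advancing time (a new reading comes with each control period).
- manip.grab_frame(name): name is "side" or "top"; returns the picture (420x560x3 uint8, red, green, blue); there is no depth.
- manip.calibration(name): a dict with "fx", "fy", "cx", "cy" (pixels), "k1" (the pictures are not rectified: a ray, as slopes to the right and down, at radius r is drawn at 1 + k1 r^2 times it, then the intrinsics apply), "cam_to_world" (4x4, takes a point from camera to world coordinates). Camera axes: x right, y up, looking along -z (the intrinsics and any distortion apply to the point x, -y, -z); pixel columns grow to the right and rows downward; lengths in m; the calibration is good to about 2 mm. A picture is of the moment at which its call begins. calibration takes no time and is no camera call.
- manip.job_done(): hands the job in, once; it reports no verdict.
The state is a dict: "time": time; "joint_pos": joint angles; "joint_vel": joint speeds; "joint_efforts": joint torques, N m; "tool_pos": TCP position; "tool_rot": TCP orientation; "contact_force": force on the tool from outside, world axes, zero at the start; "ft_torque": the same for the moment, N m; "gripper_width": opening from 0.0 (shut) to 1.0 (fully open).
Only numpy, scipy, OpenCV 4.12 (cv2) and the standard library are available. Lean on these libraries where they do the work, as an engineer would, in place of code of your own. Each camera call takes 0.05 s, during which the arm holds its last target. There are 200 camera calls.

## Working session

There is one attempt and no reset: what is moved stays moved. The work goes in short steps, Python scripts to look and compute and a shell command to move; the robot and the scene stay as the last step left them, time stands still between calls to the robot, and variables do not carry over. Pictures are saved under pics/ and viewed, about 12 in all and at most 16, crops included, and the job is handed in when it is done.

```bash
ls; mkdir -p pics
python3 - <<'E'
from plant import manip
import cv2
s=manip.state();print(s)
for n in("top","side"):
    im=manip.grab_frame(n);cv2.imwrite(f"pics/{n}0.png",im[:,:,::-1]);print(manip.calibration(n))
print(manip.tcp_to_tips)
E
```

```text
pics
{'time': 0.0, 'joint_pos': array([-1.25597802e+00,  5.33602593e-02,  1.61430601e+00, -1.50381074e-05,
        1.47597641e+00, -1.18992414e-01]), 'joint_vel': array([ 1.86671970e-03,  5.65644289e-05,  9.99889341e-05,  7.92034678e-04,
       -2.21708051e-04,  2.93118169e-05]), 'joint_efforts': array([ 1.37865522e-03, -3.93688917e+01, -3.70171273e+01,  1.38319871e-05,
        7.23878969e-03, -6.36221188e-06]), 'tool_pos': array([ 0.26252834, -0.56655316,  0.25205368]), 'tool_rot': array([-6.44681618e-04,  8.42713294e-01, -5.38361638e-01, -7.96921740e-04]), 'contact_force': array([0.54783535, 0.40806889, 0.2588655 ]), 'ft_torque': array([ 0.01845865, -0.02401058,  0.04413564]), 'gripper_width': 1.001632028121841}
{'fx': 535.4452018385568, 'fy': 535.4452018385568, 'cx': 283.43910575884274, 'cy': 211.02385918615653, 'k1': -0.09390694458091838, 'cam_to_world': array([[-0.02687408,  0.99612383, -0.0837562 ,  0.47891453],
       [-0.99943073, -0.02506446,  0.02258314,  0.01193303],
       [ 0.0203963 ,  0.08431542,  0.99623035,  1.09488188],
       [ 0.        ,  0.        ,  0.        ,  1.        ]])}
{'fx': 488.04552618264347, 'fy': 488.04552618264347, 'cx': 274.42576865007, 'cy': 208.8669102513307, 'k1': -0.09300171961546953, 'cam_to_world': array([[-0.98743376,  0.13058218, -0.08901043,  0.48019798],
       [-0.15722132, -0.75469188,  0.63696281,  0.6021922 ],
       [ 0.01600054,  0.64295293,  0.76573854,  0.76942096],
       [ 0.        ,  0.        ,  0.        ,  1.        ]])}
0.022
```

View pics/top0.png

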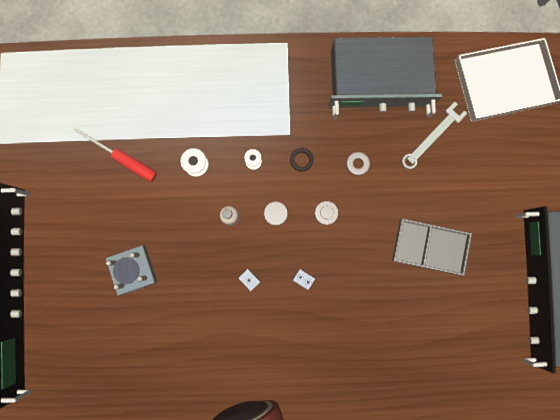

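View pics/side0.png

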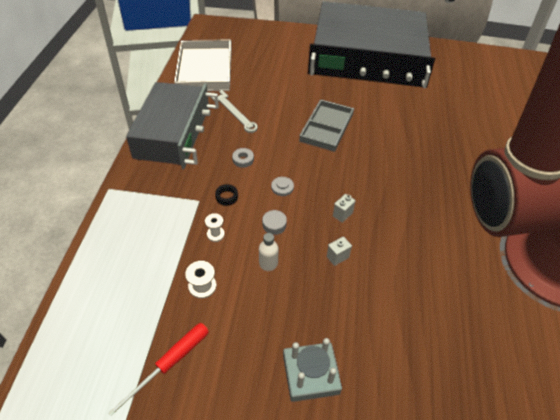

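```bash
cat > h.py <<'E'
import numpy as np, cv2
from plant import manip
from scipy.spatial.transform import Rotation as R
def KD(n):
    c=manip.calibration(n);K=np.array([[c['fx'],0,c['cx']],[0,c['fy'],c['cy']],[0,0,1]]);return K,np.array([c['k1'],0,0,0,0.]),np.array(c['cam_to_world'])
def ray(n,uv):
    K,D,T=KD(n);p=cv2.undistortPoints(np.array(uv,float).reshape(-1,1,2),K,D)[:,0]
    d=np.c_[p[:,0],-p[:,1],-np.ones(len(p))]@T[:3,:3].T
    return T[:3,3],d
def plane(n,uv,z):
    o,d=ray(n,uv);return o+d*((z-o[2])/d[:,2])[:,None]
def proj(n,P):
    K,D,T=KD(n);q=(np.array(P,float).reshape(-1,3)-T[:3,3])@T[:3,:3]
    return cv2.projectPoints(q*[1,-1,-1],np.zeros(3),np.zeros(3),K,D)[0][:,0]
def snap(n,f=None):
    im=manip.grab_frame(n)[:,:,::-1].copy()
    if f: cv2.imwrite('pics/'+f,im)
    return im
def go(x,y,z,yaw=None):
    """yaw: world angle (deg) of tool x (mod 180). prints shift cm and rotvec deg in tool axes"""
    s=manip.state();q=s['tool_rot'];r=R.from_quat([q[1],q[2],q[3],q[0]])
    X=r.as_matrix()[:,0];cur=np.degrees(np.arctan2(X[1],X[0]))
    if yaw is None: yaw=cur
    dy=(yaw-cur+90)%180-90
    a=np.radians(cur+dy);t=R.from_matrix(np.array([[np.cos(a),np.sin(a),0],[np.sin(a),-np.cos(a),0],[0,0,-1]]).T.T)
    l=r.inv().apply(np.array([x,y,z])-s['tool_pos'])*100
    print('t',round(s['time'],2),'pos',s['tool_pos'].round(4),'yaw',round(cur,1),'w',round(s['gripper_width']*85,1),'F',s['contact_force'].round(1),'j6',s['joint_pos'][5].round(2))
    print('LIN',l.round(2),'ROT',np.degrees((r.inv()*t).as_rotvec()).round(1))
E
python3 - <<'E'
from h import *
im=cv2.imread('pics/top0.png');hsv=cv2.cvtColor(im,cv2.COLOR_BGR2HSV)
m=((hsv[...,1]<95)&(hsv[...,2]>70)).astype(np.uint8)*255
cs,_=cv2.findContours(m,cv2.RETR_EXTERNAL,cv2.CHAIN_APPROX_NONE)
for c in cs:
    a=cv2.contourArea(c)
    if 60<a<8000:
        (u,v),(w,h),t=cv2.minAreaRect(c);print(round(a),'rect',round(u,1),round(v,1),round(w,1),round(h,1),round(t,1),'plane0',plane('top',[[u,v]],0.0)[0].round(3)[:2])
A=cv2.resize(im[235:305,90:180],None,fx=4,fy=4,interpolation=cv2.INTER_CUBIC)
B=cv2.resize(im[210:290,385:480],None,fx=4,fy=4,interpolation=cv2.INTER_CUBIC)
C=cv2.resize(im[255:305,230:330],None,fx=4,fy=4,interpolation=cv2.INTER_CUBIC)
D=cv2.resize(im[140:185,170:220],None,fx=4,fy=4,interpolation=cv2.INTER_CUBIC)
O=np.zeros((540,780,3),np.uint8)
O[:280,:360]=A;O[:320,370:750]=B;O[330:530,:400]=C;O[330:510,410:610]=D
cv2.imwrite('pics/crop1.png',O)
E
```

```text
148 rect 15.4 395.8 9.7 32.1 62.1 plane0 [0.205 0.546]
124 rect 534.4 362.2 25.5 8.2 20.0 plane0 [ 0.242 -0.528]
60 rect 533.5 340.0 6.0 11.0 90.0 plane0 [ 0.288 -0.527]
66 rect 15.0 313.5 7.0 10.0 90.0 plane0 [0.373 0.545]
66 rect 15.0 292.5 7.0 10.0 90.0 plane0 [0.416 0.545]
252 rect 303.4 278.9 19.4 14.4 33.7 plane0 [ 0.431 -0.05 ]
253 rect 248.9 279.4 19.3 14.3 48.0 plane0 [0.433 0.061]
66 rect 15.0 251.5 7.0 10.0 90.0 plane0 [0.501 0.545]
1579 rect 129.3 270.5 41.9 41.2 72.1 plane0 [0.457 0.305]
3078 rect 432.0 246.7 74.3 44.2 11.9 plane0 [ 0.489 -0.318]
1075 rect 553.5 288.5 155.0 11.0 90.0 plane0 [ 0.393 -0.577]
97 rect 527.0 214.4 5.4 24.2 85.6 plane0 [ 0.551 -0.528]
62 rect 15.8 210.7 7.6 10.5 81.9 plane0 [0.586 0.544]
274 rect 229.0 215.5 19.0 18.0 90.0 plane0 [0.565 0.099]
426 rect 326.0 212.5 23.3 23.3 45.0 plane0 [ 0.566 -0.1  ]
437 rect 275.5 213.0 24.0 23.0 90.0 plane0 [0.567 0.004]
132 rect 15.1 191.8 30.6 7.3 14.0 plane0 [0.625 0.547]
420 rect 357.5 163.5 23.0 23.0 90.0 plane0 [ 0.666 -0.17 ]
74 rect 301.0 158.5 21.0 22.0 90.0 plane0 [ 0.679 -0.052]
294 rect 252.5 158.5 21.0 17.0 90.0 plane0 [0.682 0.048]
614 rect 194.3 161.8 29.7 26.2 45.0 plane0 [0.678 0.169]
63 rect 382.5 107.0 10.0 7.0 90.0 plane0 [ 0.786 -0.228]
7090 rect 470.9 95.1 84.7 182.4 65.6 plane0 [ 0.81  -0.421]
6374 rect 385.0 78.0 82.0 114.0 90.0 plane0 [ 0.849 -0.236]
```

View pics/crop1.png

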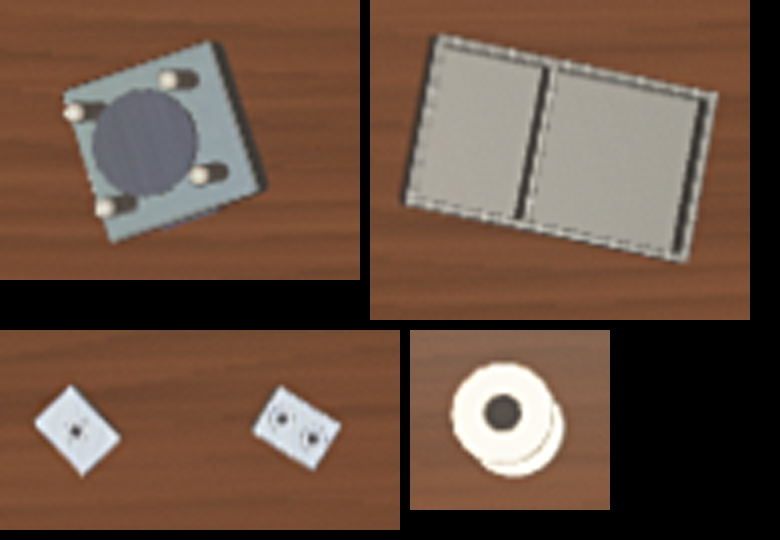

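Run:
```python
from h import *
f=lambda P:P.round(4)[:,:2].tolist()
cr=lambda L,x0,y0,u0,v0:[[u0+(x-x0)/4-.4,v0+(y-y0)/4-.4] for x,y in L]
posts=plane('top',cr([(168,79),(73,113),(104,208),(200,175)],0,0,90,235),.071)
print('posts',f(posts),'mean',posts.mean(0).round(4),'side',np.linalg.norm(np.diff(posts[[0,1,2,3,0]],axis=0),axis=1).round(4))
e=posts[0]-posts[1];print('yaw',np.degrees(np.arctan2(e[1],e[0])))
e=posts[1]-posts[2];print('yaw',np.degrees(np.arctan2(e[1],e[0])))
c=plane('top',cr([(438,38),(717,94),(687,262),(407,205)],370,0,385,210),.02)
print('caddy',f(c),c.mean(0),np.linalg.norm(np.diff(c[[0,1,2,3,0]],axis=0),axis=1).round(4))
for a,b in((1,0),(2,3)):
  e=c[b]-c[a];print('yaw y-axis',np.degrees(np.arctan2(e[1],e[0])))
p=plane('top',cr([(283,418),(313,438)],0,330,230,255),.048)
e=p[1]-p[0];print('ports',f(p),p.mean(0),np.linalg.norm(e),np.degrees(np.arctan2(e[1],e[0])))
p=plane('top',cr([(503,412)],410,330,170,140),.046);print('reel',p)
im=cv2.imread('pics/top0.png');g=cv2.cvtColor(im,cv2.COLOR_BGR2GRAY);hsv=cv2.cvtColor(im,cv2.COLOR_BGR2HSV)
def cen(n,im,u,v,r,thr):
    g=cv2.cvtColor(im,cv2.COLOR_BGR2HSV)
    s=im[v-r:v+r+1,u-r:u+r+1];h=cv2.cvtColor(s,cv2.COLOR_BGR2HSV);m=thr(h).astype(np.uint8)
    k,l,st,ct=cv2.connectedComponentsWithStats(m);i=1+np.argmax(st[1:,4]);(x,y),rr=cv2.minEnclosingCircle(cv2.findNonZero((l==i).astype(np.uint8)))
    return ct[i]+[u-r,v-r],st[i],(x+u-r,y+v-r,rr)
si=cv2.imread('pics/side0.png')
lo=lambda h:(h[...,1]<95)&(h[...,2]>70)
for nm,u,v,z in(('plain',276,213,.02),('boss',326,212,.010)):
    q=cen('top',im,u,v,18,lo);print(nm,q[0],q[1],'centroid->',plane('top',[q[0]],z*.8)[0].round(4))
dk=lambda h:h[...,2]<90
q=cen('top',im,193,161,9,dk);print('reelmark',q[0],q[1],plane('top',[q[0]],.046).round(4))
q2=cen('side',si,200,270,8,dk);print('side',q2[0],q2[1],plane('side',[q2[0]],.046).round(4))
for nm,P in(('plain',(.565,.004,.02)),('boss',(.566,-.1,.016))):print(nm,proj('side',P))
O=np.zeros((570,790,3),np.uint8)
def put(y,x,a,b,c_,d,k=4):
    s=cv2.resize(si[a:b,c_:d],None,fx=k,fy=k,interpolation=cv2.INTER_CUBIC);O[y:y+s.shape[0],x:x+s.shape[1]]=s
put(0,0,330,400,275,350);put(0,310,170,240,255,360);put(290,0,90,155,290,360);put(290,310,255,305,180,225)
cv2.imwrite('pics/crop2.png',O)
```

```text
posts [[0.4892, 0.2811], [0.474, 0.3272], [0.4285, 0.3125], [0.4432, 0.2661]] mean [0.4588 0.2967 0.071 ] side [0.0485 0.0478 0.0486 0.0484]
yaw -71.71529058525641
yaw 17.874985817156638
caddy [[0.5468, -0.252], [0.5143, -0.3959], [0.4293, -0.3757], [0.4628, -0.2324]] [ 0.48830571 -0.31400385  0.02      ] [0.1475 0.0873 0.1472 0.0862]
yaw y-axis 77.26474283546672
yaw y-axis 76.84246208103379
ports [[0.438, -0.0413], [0.4279, -0.0556]] [ 0.4329885  -0.04843343  0.048     ] 0.01753369284340911 -125.200306741437
reel [[0.6728946  0.16500332 0.046     ]]
plain [275.27754237 212.96822034] [  6   6  24  25 472] centroid-> [0.5661 0.0041 0.016 ]
boss [326.00434783 212.50652174] [  6   7  25  24 460] centroid-> [ 0.5651 -0.0995  0.008 ]
reelmark [192.70212766 160.29787234] [ 5  5  8  8 47] [[0.6725 0.1653 0.046 ]]
side [199.49056604 272.30188679] [ 3  7 10  8 53] [[0.6705 0.1656 0.046 ]]
plain [[273.57441404 218.6625787 ]]
boss [[280.86627229 182.04276813]]
```

View pics/crop2.png

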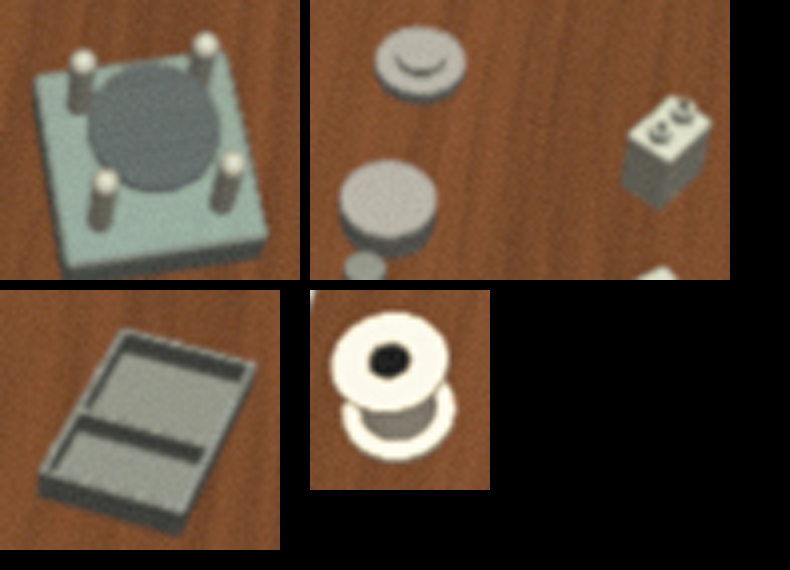

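Top and side views agree: the big reel mark is at about (193,160), the two-port block at (304,279), the plain disc at (275,213), the boss disc at (326,212), the caddy at (432,247) and the feeder at (131,270). Sizes check out to within 2 mm.

```bash
python3 -c "
from h import *
go(.672,.165,.15,18)"
```

```text
t 0.1 pos [ 0.2625 -0.5666  0.2522] yaw -65.1 w 84.9 F [-0.4  0.  -0.2] j6 -0.12
LIN [-49.15 -67.9   10.33] ROT [ -0.1   0.1 -83.1]
```

```bash
python3 -m pendant '{"linear":[[-25,-34,4],[-25,-34,4],[-25,-34,4],[-25,-34,4],[-25,-34,4],[-25,-34,4],[-25,-34,4],[-25,-34,4],[-25,-34,4],[-25,-34,4]],"rotation":[[0,0,-42],[0,0,-42],[0,0,-42],[0,0,-42],[0,0,-42],[0,0,-42],[0,0,-42],[0,0,-42],[0,0,-42],[0,0,-42]],"grip":[0,0,0,0,0,0,0,0,0,0]}'; python3 -c "
from h import *
go(.672,.165,.15,18)"
```

```text
time: 0.93
tool_pos: [0.463, -0.2016, 0.2135]
tool_rot: [-0.0, 0.98, -0.201, -0.0]
contact_force: [1.2, -0.2, -0.3]
gripper_width: 0.999
t 0.93 pos [ 0.463  -0.2016  0.2135] yaw -23.2 w 85.0 F [ 1.2 -0.2 -0.3] j6 -0.15
LIN [  4.81 -41.93   6.35] ROT [ -0.    0.  -41.2]
```

```bash
python3 -m pendant '{"linear":[[4.8,-41.9,6],[4.8,-41.9,6],[4.8,-41.9,6],[4.8,-41.9,6],[4.8,-41.9,6],[4.8,-41.9,6],[4.8,-41.9,6],[4.8,-41.9,6],[4.8,-41.9,6],[4.8,-41.9,6]],"rotation":[[0,0,-41.2],[0,0,-41.2],[0,0,-41.2],[0,0,-41.2],[0,0,-41.2],[0,0,-41.2],[0,0,-41.2],[0,0,-41.2],[0,0,-41.2],[0,0,-41.2]],"grip":[0,0,0,0,0,0,0,0,0,0]}'; python3 -c "
from h import *
go(.672,.165,.042,18)"
```

```text
time: 1.77
tool_pos: [0.6672, 0.1568, 0.1542]
tool_rot: [0.0, 0.988, 0.157, -0.001]
contact_force: [1.6, -0.5, 1.2]
gripper_width: 1.001
t 1.77 pos [0.6672 0.1568 0.1542] yaw 18.1 w 85.1 F [ 1.6 -0.5  1.2] j6 -0.19
LIN [ 0.73 -0.63 11.22] ROT [-0.   0.1  0.1]
```

```bash
python3 -m pendant '{"linear":[[0.7,-0.6,5],[0.7,-0.6,5],[0.7,-0.6,5],[0.7,-0.6,5],[0.7,-0.6,5],[0.7,-0.6,5],[0.7,-0.6,5],[0.7,-0.6,5],[0.7,-0.6,5],[0.7,-0.6,5]],"rotation":[[0,0,0],[0,0,0],[0,0,0],[0,0,0],[0,0,0],[0,0,0],[0,0,0],[0,0,0],[0,0,0],[0,0,0]],"grip":[0,0,0,0,0,0,0,0,0,0]}'; python3 -c "
from h import *
go(.672,.165,.042,18)"
```

```text
time: 2.6
tool_pos: [0.6719, 0.1624, 0.1059]
tool_rot: [0.0, 0.988, 0.157, 0.0]
contact_force: [-0.0, 0.6, -0.2]
gripper_width: 0.997
t 2.6 pos [0.6719 0.1624 0.1059] yaw 18.0 w 84.7 F [-0.   0.6 -0.2] j6 -0.19
LIN [ 0.09 -0.25  6.39] ROT [ 0. -0.  0.]
```

```bash
python3 -m pendant '{"linear":[[0.1,-0.25,3],[0.1,-0.25,5],[0.1,-0.25,6.4],[0.1,-0.25,6.4],[0.1,-0.25,6.4],[0.1,-0.25,6.4],[0.1,-0.25,6.4],[0.1,-0.25,6.4],[0.1,-0.25,6.4],[0.1,-0.25,6.4]],"rotation":[[0,0,0],[0,0,0],[0,0,0],[0,0,0],[0,0,0],[0,0,0],[0,0,0],[0,0,0],[0,0,0],[0,0,0]],"grip":[0,0,0,0,0,0,1,1,1,1]}'; python3 -m pendant '{"linear":[[0,0,0],[0,0,0],[0,0,0],[0,0,0],[0,0,0],[0,0,-2],[0,0,-5],[0,0,-8],[0,0,-8],[0,0,-8]],"rotation":[[0,0,0],[0,0,0],[0,0,0],[0,0,0],[0,0,0],[0,0,0],[0,0,0],[0,0,0],[0,0,0],[0,0,0]],"grip":[1,1,1,1,1,1,1,1,1,1]}'; python3 -c "
from h import *
go(.4816,-.3432,.12,-13)
snap('side','side1.png')"
```

```text
time: 3.43
tool_pos: [0.6731, 0.1655, 0.0431]
tool_rot: [0.0, 0.988, 0.157, 0.001]
contact_force: [0.6, -0.2, 6.2]
gripper_width: 0.549
time: 4.27
tool_pos: [0.6733, 0.1655, 0.1241]
tool_rot: [0.0, 0.988, 0.157, 0.002]
contact_force: [-0.8, 0.1, -1.7]
gripper_width: 0.545
t 4.27 pos [0.6733 0.1655 0.1241] yaw 18.1 w 46.3 F [-0.8  0.1 -1.7] j6 -0.18
LIN [-34.    42.42   0.29] ROT [-0.  -0.3 31.1]
```

View pics/side1.png

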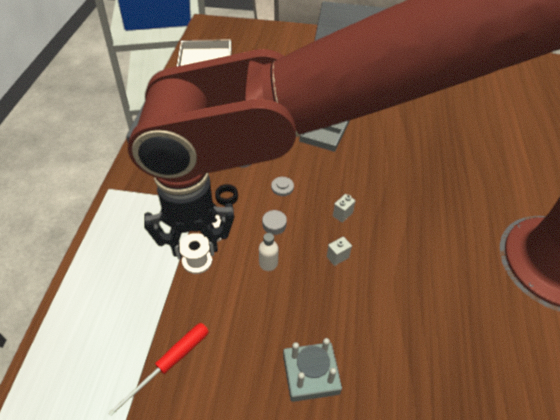

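The reel is held and lifted: its bottom flange is now at about (197,262), up from 287.

```bash
python3 -m pendant '{"linear":[[-17,21.2,0],[-17,21.2,0],[-17,21.2,0],[-17,21.2,0],[-17,21.2,0],[-17,21.2,0],[-17,21.2,0],[-17,21.2,0],[-17,21.2,0],[-17,21.2,0]],"rotation":[[0,0,16],[0,0,16],[0,0,16],[0,0,16],[0,0,16],[0,0,16],[0,0,16],[0,0,16],[0,0,16],[0,0,16]],"grip":[1,1,1,1,1,1,1,1,1,1]}'; python3 -c "
from h import *
go(.4816,-.3432,.12,-13)"
```

```text
time: 5.15
tool_pos: [0.5752, -0.0882, 0.1197]
tool_rot: [-0.001, 1.0, 0.018, -0.001]
contact_force: [0.6, 0.3, -1.3]
gripper_width: 0.547
t 5.15 pos [ 0.5752 -0.0882  0.1197] yaw 2.1 w 46.5 F [ 0.6  0.3 -1.3] j6 -0.32
LIN [-10.27  25.15  -0.04] ROT [-0.1  0.1 15.1]
```

```bash
python3 -m pendant '{"linear":[[-10.3,25.2,0],[-10.3,25.2,0],[-10.3,25.2,0],[-10.3,25.2,0],[-10.3,25.2,0],[-10.3,25.2,0],[-10.3,25.2,0],[-10.3,25.2,0],[-10.3,25.2,0],[-10.3,25.2,0]],"rotation":[[0,0,15],[0,0,15],[0,0,15],[0,0,15],[0,0,15],[0,0,15],[0,0,15],[0,0,15],[0,0,15],[0,0,15]],"grip":[1,1,1,1,1,1,1,1,1,1]}'; python3 -c "
from h import *
go(.4816,-.3432,.048,-13)"
```

```text
time: 5.98
tool_pos: [0.4827, -0.3429, 0.1206]
tool_rot: [-0.001, 0.994, -0.112, -0.0]
contact_force: [0.1, 0.3, -0.9]
gripper_width: 0.551
t 5.98 pos [ 0.4827 -0.3429  0.1206] yaw -12.8 w 46.8 F [ 0.1  0.3 -0.9] j6 -0.52
LIN [-0.1   0.06  7.26] ROT [-0.1  0.1  0.2]
```

```bash
python3 -m pendant '{"linear":[[-0.1,0,2],[-0.1,0,4],[-0.1,0,6],[-0.1,0,7],[-0.1,0,7.2],[-0.1,0,7.3],[-0.1,0,7.3],[-0.1,0,7.3],[-0.1,0,7.3],[-0.1,0,7.3]],"rotation":[[0,0,0],[0,0,0],[0,0,0],[0,0,0],[0,0,0],[0,0,0],[0,0,0],[0,0,0],[0,0,0],[0,0,0]],"grip":[1,1,1,1,1,1,1,1,1,1]}'; python3 -c "
from h import *
go(.4816,-.3432,.048,-13)
im=snap('side');s=im[70:190,270:390]
cv2.imwrite('pics/c3.png',cv2.resize(s,None,fx=4,fy=4))"
```

```text
time: 6.82
tool_pos: [0.4815, -0.3445, 0.0491]
tool_rot: [0.0, 0.994, -0.113, 0.0]
contact_force: [-0.4, 0.5, -0.4]
gripper_width: 0.549
t 6.82 pos [ 0.4815 -0.3445  0.0491] yaw -12.9 w 46.7 F [-0.4  0.5 -0.4] j6 -0.52
LIN [-0.02 -0.13  0.11] ROT [ 0.  -0.1  0.1]
```

View pics/c3.png

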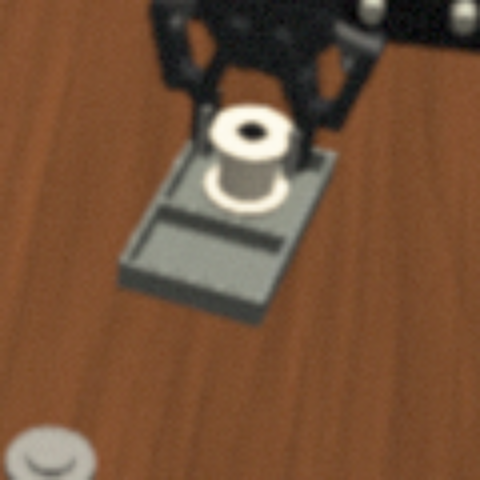

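The reel stands upright over the wide compartment and is clear of the walls. Lower it 2 mm, release and lift.

```bash
python3 -m pendant '{"linear":[[0,0,0.1],[0,0,0.2],[0,0,0.2],[0,0,0.2],[0,0,0.2],[0,0,0.2],[0,0,0.2],[0,0,0.2],[0,0,0.2],[0,0,0.2]],"rotation":[[0,0,0],[0,0,0],[0,0,0],[0,0,0],[0,0,0],[0,0,0],[0,0,0],[0,0,0],[0,0,0],[0,0,0]],"grip":[1,1,1,1,1,0.6,0.3,0,0,0]}'; python3 -m pendant '{"linear":[[0,0,0],[0,0,-1],[0,0,-4],[0,0,-7],[0,0,-10],[0,0,-10],[0,0,-10],[0,0,-10],[0,0,-10],[0,0,-10]],"rotation":[[0,0,0],[0,0,0],[0,0,0],[0,0,0],[0,0,0],[0,0,0],[0,0,0],[0,0,0],[0,0,0],[0,0,0]],"grip":[0,0,0,0,0,0,0,0,0,0]}';python3 -c "
from h import *
go(.432,-.0485,.13,-34.5)"
```

```text
time: 7.7
tool_pos: [0.4809, -0.3441, 0.0459]
tool_rot: [-0.0, 0.994, -0.113, -0.0]
contact_force: [0.5, -0.6, 0.7]
gripper_width: 1.002
time: 8.53
tool_pos: [0.4802, -0.3435, 0.1444]
tool_rot: [-0.001, 0.994, -0.113, -0.001]
contact_force: [-0.9, 0.1, -0.5]
gripper_width: 1.0
t 8.53 pos [ 0.4802 -0.3435  0.1444] yaw -12.9 w 85.0 F [-0.9  0.1 -0.5] j6 -0.52
LIN [-11.3  -27.66   1.52] ROT [-0.1  0.2 21.6]
```

```bash
python3 -m pendant '{"linear":[[-11.3,-27.7,1.5],[-11.3,-27.7,1.5],[-11.3,-27.7,1.5],[-11.3,-27.7,1.5],[-11.3,-27.7,1.5],[-11.3,-27.7,1.5],[-11.3,-27.7,1.5],[-11.3,-27.7,1.5],[-11.3,-27.7,1.5],[-11.3,-27.7,1.5]],"rotation":[[0,0,21.6],[0,0,21.6],[0,0,21.6],[0,0,21.6],[0,0,21.6],[0,0,21.6],[0,0,21.6],[0,0,21.6],[0,0,21.6],[0,0,21.6]],"grip":[0,0,0,0,0,0,0,0,0,0]}'; python3 -c "
from h import *
go(.432,-.0485,.039,-34.5)"
```

```text
time: 9.37
tool_pos: [0.4328, -0.0489, 0.1307]
tool_rot: [0.0, 0.955, -0.296, -0.0]
contact_force: [0.0, -0.9, 0.0]
gripper_width: 1.0
t 9.37 pos [ 0.4328 -0.0489  0.1307] yaw -34.5 w 85.0 F [ 0.  -0.9  0. ] j6 0.32
LIN [-0.08  0.    9.17] ROT [0. 0. 0.]
```

```bash
python3 -m pendant '{"linear":[[0,0,3],[0,0,6],[0,0,8],[0,0,9.2],[0,0,9.2],[0,0,9.2],[0,0,9.2],[0,0,9.2],[0,0,9.2],[0,0,9.2]],"rotation":[[0,0,0],[0,0,0],[0,0,0],[0,0,0],[0,0,0],[0,0,0],[0,0,0],[0,0,0],[0,0,0],[0,0,0]],"grip":[0,0,0,0,0,0,0,1,1,1]}'; python3 -m pendant '{"linear":[[0,0,0],[0,0,0],[0,0,0],[0,0,0],[0,0,0],[0,0,0],[0,0,-3],[0,0,-6],[0,0,-8],[0,0,-8]],"rotation":[[0,0,0],[0,0,0],[0,0,0],[0,0,0],[0,0,0],[0,0,0],[0,0,0],[0,0,0],[0,0,0],[0,0,0]],"grip":[1,1,1,1,1,1,1,1,1,1]}'; python3 -c "
from h import *
go(.4977,-.2731,.12,-13)
im=snap('side');s=im[90:240,260:410];t=snap('top')[200:320,230:480]
O=np.zeros((450,800,3),np.uint8);O[:,:450]=cv2.resize(s,None,fx=3,fy=3);O[:168,450:]=cv2.resize(t,(350,168))
cv2.imwrite('pics/c4.png',O)"
```

```text
time: 10.2
tool_pos: [0.4338, -0.0493, 0.0403]
tool_rot: [0.0, 0.955, -0.297, 0.001]
contact_force: [-0.7, -0.1, -0.1]
gripper_width: 0.604
time: 11.03
tool_pos: [0.4356, -0.0497, 0.1236]
tool_rot: [-0.0, 0.955, -0.297, 0.004]
contact_force: [0.4, -0.4, -1.0]
gripper_width: 0.289
t 11.03 pos [ 0.4356 -0.0497  0.1236] yaw -34.5 w 24.6 F [ 0.4 -0.4 -1. ] j6 0.32
LIN [17.78 14.88  0.45] ROT [ -0.1  -0.5 -21.5]
```

View pics/c4.png

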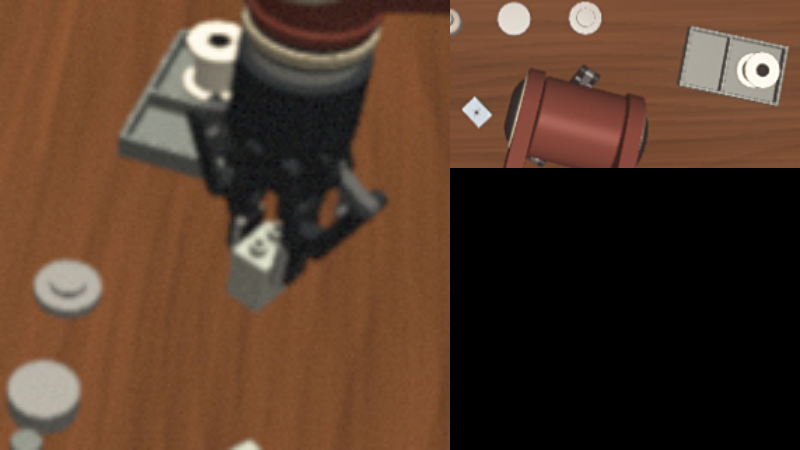

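```bash
python3 -m pendant '{"linear":[[17.8,14.9,0.4],[17.8,14.9,0.4],[17.8,14.9,0.4],[17.8,14.9,0.4],[17.8,14.9,0.4],[17.8,14.9,0.4],[17.8,14.9,0.4],[17.8,14.9,0.4],[17.8,14.9,0.4],[17.8,14.9,0.4]],"rotation":[[0,0,-21.5],[0,0,-21.5],[0,0,-21.5],[0,0,-21.5],[0,0,-21.5],[0,0,-21.5],[0,0,-21.5],[0,0,-21.5],[0,0,-21.5],[0,0,-21.5]],"grip":[1,1,1,1,1,1,1,1,1,1]}'; python3 -c "
from h import *
go(.4977,-.2731,.046,-13)"
```

```text
time: 11.97
tool_pos: [0.4941, -0.2711, 0.1134]
tool_rot: [-0.001, 0.994, -0.113, -0.001]
contact_force: [0.4, 0.4, -1.5]
gripper_width: 0.294
t 11.97 pos [ 0.4941 -0.2711  0.1134] yaw -13.0 w 25.0 F [ 0.4  0.4 -1.5] j6 -0.41
LIN [0.42 0.13 6.74] ROT [-0.1  0.2  0. ]
```

```bash
python3 -m pendant '{"linear":[[0.3,0.1,2],[0.3,0.1,4],[0.3,0.1,5],[0.3,0.1,6],[0.3,0.1,6.4],[0.3,0.1,6.4],[0.3,0.1,6.4],[0.3,0.1,6.4],[0.3,0.1,6.4],[0.3,0.1,6.4]],"rotation":[[0,0,0],[0,0,0],[0,0,0],[0,0,0],[0,0,0],[0,0,0],[0,0,0],[0,0,0],[0,0,0],[0,0,0]],"grip":[1,1,1,1,1,1,1,1,1,1]}'; python3 -c "
from h import *
go(.4977,-.2731,.044,-13)"
```

```text
time: 12.8
tool_pos: [0.4983, -0.2747, 0.0522]
tool_rot: [0.0, 0.994, -0.114, 0.001]
contact_force: [1.1, -0.1, -1.6]
gripper_width: 0.29
t 12.8 pos [ 0.4983 -0.2747  0.0522] yaw -13.0 w 24.7 F [ 1.1 -0.1 -1.6] j6 -0.41
LIN [-0.1  -0.14  0.82] ROT [ 0.  -0.1 -0. ]
```

```bash
python3 -m pendant '{"linear":[[-0.1,-0.1,0.2],[-0.1,-0.1,0.4],[-0.1,-0.1,0.5],[-0.1,-0.1,0.6],[-0.1,-0.1,0.7],[-0.1,-0.1,0.7],[-0.1,-0.1,0.7],[-0.1,-0.1,0.7],[-0.1,-0.1,0.7],[-0.1,-0.1,0.7]],"rotation":[[0,0,0],[0,0,0],[0,0,0],[0,0,0],[0,0,0],[0,0,0],[0,0,0],[0,0,0],[0,0,0],[0,0,0]],"grip":[1,1,1,1,1,1,1,1,1,1]}'; python3 -c "
from h import *
go(.4977,-.2731,.044,-13)
cv2.imwrite('pics/c5.png',cv2.resize(snap('side')[70:190,270:390],None,fx=4,fy=4))"
```

```text
time: 13.63
tool_pos: [0.4971, -0.2731, 0.0443]
tool_rot: [0.0, 0.994, -0.114, 0.0]
contact_force: [-0.0, 0.8, -0.9]
gripper_width: 0.296
t 13.63 pos [ 0.4971 -0.2731  0.0443] yaw -13.0 w 25.1 F [-0.   0.8 -0.9] j6 -0.41
LIN [ 0.06 -0.02  0.03] ROT [ 0. -0. -0.]
```

View pics/c5.png

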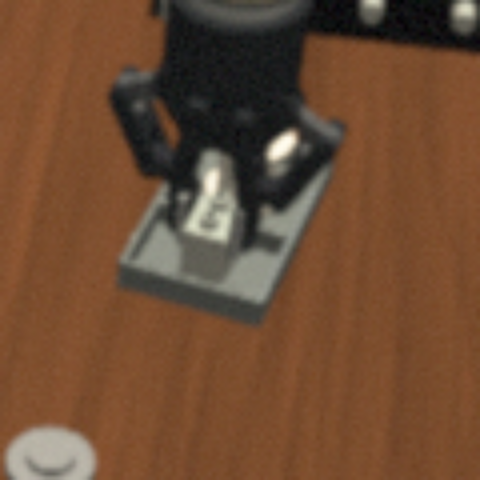

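The block is in the narrow compartment, close to the floor. Lower it another 1 mm, release and lift.

```bash
python3 -m pendant '{"linear":[[0,0,0.1],[0,0,0.1],[0,0,0.1],[0,0,0.1],[0,0,0.1],[0,0,0.1],[0,0,0.1],[0,0,0.1],[0,0,0.1],[0,0,0.1]],"rotation":[[0,0,0],[0,0,0],[0,0,0],[0,0,0],[0,0,0],[0,0,0],[0,0,0],[0,0,0],[0,0,0],[0,0,0]],"grip":[1,1,1,1,0.6,0.5,0.4,0.4,0.4,0.4]}'; python3 -m pendant '{"linear":[[0,0,0],[0,0,0],[0,0,-2],[0,0,-5],[0,0,-8],[0,0,-10],[0,0,-10],[0,0,-10],[0,0,-10],[0,0,-10]],"rotation":[[0,0,0],[0,0,0],[0,0,0],[0,0,0],[0,0,0],[0,0,0],[0,0,0],[0,0,0],[0,0,0],[0,0,0]],"grip":[0.4,0.4,0.4,0.3,0,0,0,0,0,0]}';python3 -c "
from h import *
go(.565,.004,.12,18)"
```

```text
time: 14.52
tool_pos: [0.497, -0.2731, 0.0431]
tool_rot: [-0.0, 0.994, -0.114, -0.0]
contact_force: [0.5, 0.3, 0.5]
gripper_width: 0.602
time: 15.35
tool_pos: [0.496, -0.2724, 0.1412]
tool_rot: [-0.001, 0.994, -0.114, -0.002]
contact_force: [-0.2, 0.2, -0.7]
gripper_width: 0.998
t 15.35 pos [ 0.496  -0.2724  0.1412] yaw -13.1 w 84.9 F [-0.2  0.2 -0.7] j6 -0.41
LIN [  0.48 -28.48   2.16] ROT [ -0.1   0.2 -31.1]
```

```bash
python3 -m pendant '{"linear":[[0.5,-28.5,2],[0.5,-28.5,2],[0.5,-28.5,2],[0.5,-28.5,2],[0.5,-28.5,2],[0.5,-28.5,2],[0.5,-28.5,2],[0.5,-28.5,2],[0.5,-28.5,2],[0.5,-28.5,2]],"rotation":[[0,0,-31.1],[0,0,-31.1],[0,0,-31.1],[0,0,-31.1],[0,0,-31.1],[0,0,-31.1],[0,0,-31.1],[0,0,-31.1],[0,0,-31.1],[0,0,-31.1]],"grip":[0,0,0,0,0,0,0,0,0,0]}';python3 -c "
from h import *
go(.565,.004,.021,18)
im=snap('side');cv2.imwrite('pics/c6.png',cv2.resize(im[70:240,250:400],None,fx=3.4,fy=3.4))"
```

```text
time: 16.18
tool_pos: [0.5654, 0.0033, 0.1219]
tool_rot: [-0.0, 0.988, 0.157, -0.001]
contact_force: [0.4, -0.2, 0.3]
gripper_width: 0.999
t 16.18 pos [0.5654 0.0033 0.1219] yaw 18.1 w 84.9 F [ 0.4 -0.2  0.3] j6 -0.44
LIN [ 1.000e-02 -7.000e-02  1.009e+01] ROT [-0.   0.1  0.1]
```

View pics/c6.png

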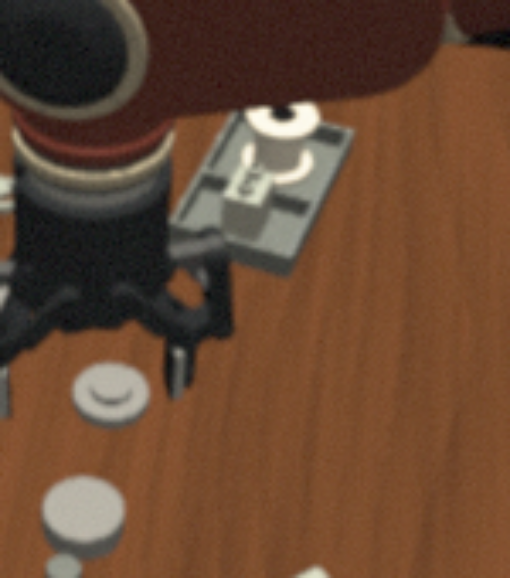

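Both caddy parts stand upright. Next, pick the plain disc.

```bash
python3 -m pendant '{"linear":[[0,0,3],[0,0,6],[0,0,8.5],[0,0,9.7],[0,0,10],[0,0,10],[0,0,10],[0,0,10],[0,0,10],[0,0,10]],"rotation":[[0,0,0],[0,0,0],[0,0,0],[0,0,0],[0,0,0],[0,0,0],[0,0,0],[0,0,0],[0,0,0],[0,0,0]],"grip":[0,0,0,0,0,0,0,0.45,0.45,0.45]}'; python3 -m pendant '{"linear":[[0,0,0],[0,0,0],[0,0,0],[0,0,0],[0,0,0],[0,0,0],[0,0,0],[0,0,0],[0,0,0],[0,0,0]],"rotation":[[0,0,0],[0,0,0],[0,0,0],[0,0,0],[0,0,0],[0,0,0],[0,0,0],[0,0,0],[0,0,0],[0,0,0]],"grip":[1,1,1,1,1,1,1,1,1,1]}';python3 -c "
from h import *
go(.4588,.2967,.15,18)"
```

```text
time: 17.07
tool_pos: [0.5673, 0.0033, 0.0248]
tool_rot: [0.0, 0.988, 0.157, 0.001]
contact_force: [0.9, 0.9, -0.0]
gripper_width: 0.603
time: 17.9
tool_pos: [0.5676, 0.0033, 0.025]
tool_rot: [0.0, 0.988, 0.157, 0.001]
contact_force: [-0.9, 0.6, 5.4]
gripper_width: 0.523
t 17.9 pos [0.5676 0.0033 0.025 ] yaw 18.1 w 44.5 F [-0.9  0.6  5.4] j6 -0.44
LIN [ -1.22 -31.25 -12.54] ROT [ 0.1 -0.1  0.1]
```

```bash
python3 -m pendant '{"linear":[[0,0,-3],[0,0,-6],[0,0,-9],[0,0,-12],[0,0,-14],[0,0,-14],[0,0,-14],[0,0,-14],[0,0,-14],[0,0,-14]],"rotation":[[0,0,0],[0,0,0],[0,0,0],[0,0,0],[0,0,0],[0,0,0],[0,0,0],[0,0,0],[0,0,0],[0,0,0]],"grip":[1,1,1,1,1,1,1,1,1,1]}'; python3 -m pendant '{"linear":[[-1.2,-31.2,0],[-1.2,-31.2,0],[-1.2,-31.2,0],[-1.2,-31.2,0],[-1.2,-31.2,0],[-1.2,-31.2,0],[-1.2,-31.2,0],[-1.2,-31.2,0],[-1.2,-31.2,0],[-1.2,-31.2,0]],"rotation":[[0,0,0],[0,0,0],[0,0,0],[0,0,0],[0,0,0],[0,0,0],[0,0,0],[0,0,0],[0,0,0],[0,0,0]],"grip":[1,1,1,1,1,1,1,1,1,1]}';python3 -c "
from h import *
go(.4588,.2967,.11,18)"
```

```text
time: 18.73
tool_pos: [0.565, 0.0036, 0.1608]
tool_rot: [-0.001, 0.988, 0.157, -0.002]
contact_force: [-1.1, -0.2, -1.4]
gripper_width: 0.522
time: 19.57
tool_pos: [0.4572, 0.2968, 0.162]
tool_rot: [0.001, 0.987, 0.158, -0.001]
contact_force: [0.4, -0.4, -0.9]
gripper_width: 0.517
t 19.57 pos [0.4572 0.2968 0.162 ] yaw 18.2 w 44.0 F [ 0.4 -0.4 -0.9] j6 0.12
LIN [0.16 0.06 5.2 ] ROT [0.  0.1 0.2]
```

```bash
python3 -m pendant '{"linear":[[0.15,0.05,2],[0.15,0.05,4],[0.15,0.05,4.6],[0.15,0.05,4.6],[0.15,0.05,4.6],[0.15,0.05,4.6],[0.15,0.05,4.6],[0.15,0.05,4.6],[0.15,0.05,4.6],[0.15,0.05,4.6]],"rotation":[[0,0,0],[0,0,0],[0,0,0],[0,0,0],[0,0,0],[0,0,0],[0,0,0],[0,0,0],[0,0,0],[0,0,0]],"grip":[1,1,1,1,1,1,1,1,1,1]}';python3 -c "
from h import *
go(.4588,.2967,.085,18)
im=snap('side');cv2.imwrite('pics/c7.png',cv2.resize(im[290:410,250:390],None,fx=5,fy=5,interpolation=cv2.INTER_CUBIC))"
```

```text
time: 20.4
tool_pos: [0.46, 0.2965, 0.1179]
tool_rot: [-0.0, 0.988, 0.157, 0.0]
contact_force: [0.2, -0.1, -1.7]
gripper_width: 0.525
t 20.4 pos [0.46   0.2965 0.1179] yaw 18.1 w 44.6 F [ 0.2 -0.1 -1.7] j6 0.12
LIN [-0.11 -0.06  3.29] ROT [-0.  -0.1  0.1]
```

View pics/c7.png

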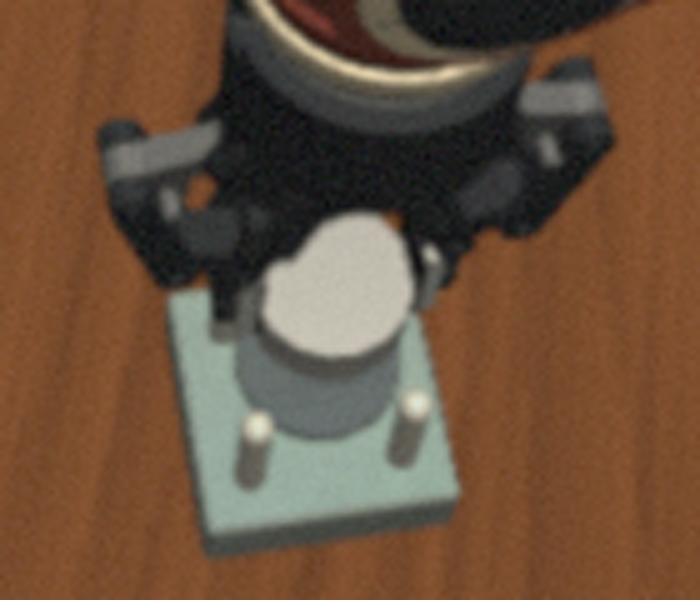

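```bash
python3 -c "
from h import *
print((proj('side',[[.4588,.2967,.113],[.4588,.2967,.058],[.4588,.2967,.093]])-[250,290])*5)"; python3 -m pendant '{"linear":[[-0.1,0,1],[-0.1,0,1.8],[-0.1,0,2.2],[-0.1,0,2.5],[-0.1,0,2.6],[-0.1,0,2.6],[-0.1,0,2.6],[-0.1,0,2.6],[-0.1,0,2.6],[-0.1,0,2.6]],"rotation":[[0,0,0],[0,0,0],[0,0,0],[0,0,0],[0,0,0],[0,0,0],[0,0,0],[0,0,0],[0,0,0],[0,0,0]],"grip":[1,1,1,1,1,1,1,1,1,1]}';python3 -c "
from h import *
go(.4588,.2967,.085,18)"
```

```text
[[326.34812157 270.78262009]
 [311.47742329 346.97182687]
 [320.73555175 299.57969856]]
time: 21.28
tool_pos: [0.459, 0.2961, 0.0917]
tool_rot: [-0.0, 0.988, 0.157, 0.0]
contact_force: [-0.6, 0.2, -1.5]
gripper_width: 0.517
t 21.28 pos [0.459  0.2961 0.0917] yaw 18.1 w 43.9 F [-0.6  0.2 -1.5] j6 0.12
LIN [-0.01 -0.06  0.67] ROT [-0.  -0.   0.1]
```

```bash
python3 -m pendant '{"linear":[[0,0,0.2],[0,0,0.4],[0,0,0.6],[0,0,0.7],[0,0,0.8],[0,0,0.8],[0,0,0.8],[0,0,0.8],[0,0,0.8],[0,0,0.8]],"rotation":[[0,0,0],[0,0,0],[0,0,0],[0,0,0],[0,0,0],[0,0,0],[0,0,0],[0,0,0],[0,0,0],[0,0,0]],"grip":[1,1,1,1,1,1,1,1,1,1]}';python3 -m pendant '{"linear":[[0,0,0.1],[0,0,0.2],[0,0,0.3],[0,0,0.4],[0,0,0.4],[0,0,0.4],[0,0,0.4],[0,0,0.4],[0,0,0.4],[0,0,0.4]],"rotation":[[0,0,0],[0,0,0],[0,0,0],[0,0,0],[0,0,0],[0,0,0],[0,0,0],[0,0,0],[0,0,0],[0,0,0]],"grip":[1,1,1,1,1,1,1,1,1,1]}'
```

```text
time: 22.12
tool_pos: [0.4589, 0.2961, 0.0834]
tool_rot: [-0.0, 0.988, 0.157, 0.0]
contact_force: [0.1, -0.3, -1.6]
gripper_width: 0.529
time: 22.95
tool_pos: [0.459, 0.2961, 0.0801]
tool_rot: [0.0, 0.988, 0.157, 0.0]
contact_force: [-2.8, -1.5, 5.7]
gripper_width: 0.521
```

```bash
python3 -m pendant '{"linear":[[0,0,0],[0,0,0],[0,0,0],[0,0,0],[0,0,0],[0,0,0],[0,0,-1],[0,0,-3],[0,0,-6],[0,0,-9]],"rotation":[[0,0,0],[0,0,0],[0,0,0],[0,0,0],[0,0,0],[0,0,0],[0,0,0],[0,0,0],[0,0,0],[0,0,0]],"grip":[0.3,0.2,0.1,0.1,0.1,0.1,0,0,0,0]}';python3 -c "
from h import *
go(.565,-.0995,.13,18)"
```

```text
time: 23.78
tool_pos: [0.4581, 0.2957, 0.17]
tool_rot: [0.0, 0.988, 0.157, -0.001]
contact_force: [0.9, 0.1, -0.1]
gripper_width: 1.0
t 23.78 pos [0.4581 0.2957 0.17  ] yaw 18.1 w 85.0 F [ 0.9  0.1 -0.1] j6 0.12
LIN [-2.08 40.88  4.02] ROT [0.  0.1 0.1]
```

```bash
python3 -m pendant '{"linear":[[-2.1,40.9,4],[-2.1,40.9,4],[-2.1,40.9,4],[-2.1,40.9,4],[-2.1,40.9,4],[-2.1,40.9,4],[-2.1,40.9,4],[-2.1,40.9,4],[-2.1,40.9,4],[-2.1,40.9,4]],"rotation":[[0,0,0],[0,0,0],[0,0,0],[0,0,0],[0,0,0],[0,0,0],[0,0,0],[0,0,0],[0,0,0],[0,0,0]],"grip":[0,0,0,0,0,0,0,0,0,0]}';python3 -c "
from h import *
go(.565,-.0995,.02,18)
snap('top');im=snap('side');cv2.imwrite('pics/c8.png',cv2.resize(im[300:420,250:390],None,fx=5,fy=5,interpolation=cv2.INTER_CUBIC))"
```

```text
time: 24.62
tool_pos: [0.5661, -0.1021, 0.1301]
tool_rot: [0.0, 0.988, 0.156, 0.001]
contact_force: [0.7, 0.6, 0.7]
gripper_width: 0.997
t 24.62 pos [ 0.5661 -0.1021  0.1301] yaw 18.0 w 84.7 F [0.7 0.6 0.7] j6 -0.62
LIN [-0.04 -0.29 11.01] ROT [ 0.1 -0.1 -0. ]
```

View pics/c8.png

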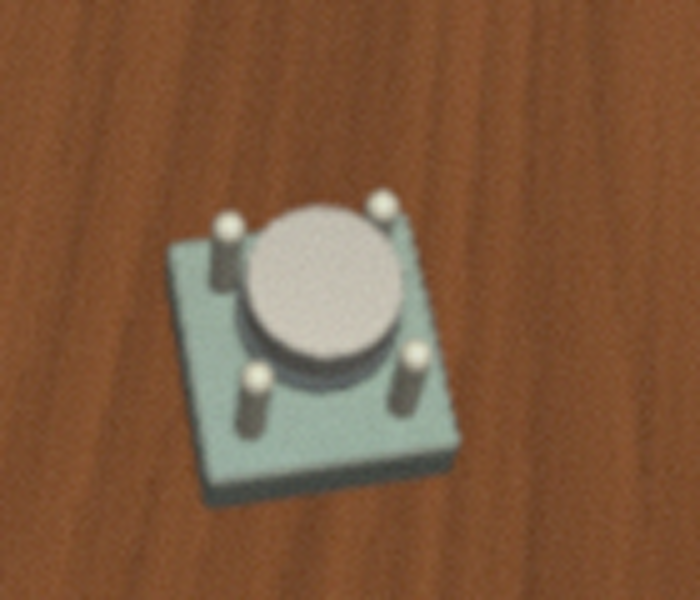

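The plain disc lies flat and centred on the follower at about (325,283) in the crop. Next, the boss disc.

```bash
python3 -m pendant '{"linear":[[0,-0.25,3],[0,-0.25,6],[0,-0.25,8.5],[0,-0.25,10],[0,-0.25,10.9],[0,-0.25,11.1],[0,-0.25,11.1],[0,-0.25,11.1],[0,-0.25,11.1],[0,-0.25,11.1]],"rotation":[[0,0,0],[0,0,0],[0,0,0],[0,0,0],[0,0,0],[0,0,0],[0,0,0],[0,0,0],[0,0,0],[0,0,0]],"grip":[0,0,0,0,0,0,0,0.35,0.35,0.35]}';python3 -c "
from h import *
go(.565,-.0995,.02,18)"
```

```text
time: 25.55
tool_pos: [0.5659, -0.0972, 0.0199]
tool_rot: [0.001, 0.988, 0.157, 0.001]
contact_force: [0.4, -0.1, 0.4]
gripper_width: 0.65
t 25.55 pos [ 0.5659 -0.0972  0.0199] yaw 18.1 w 55.2 F [ 0.4 -0.1  0.4] j6 -0.62
LIN [-0.16  0.19 -0.01] ROT [ 0.1 -0.1  0.1]
```

```bash
python3 -m pendant '{"linear":[[-0.1,0.2,0],[-0.1,0.2,0],[-0.1,0.2,0],[-0.1,0.2,0],[-0.1,0.2,0],[-0.1,0.2,0],[-0.1,0.2,0],[-0.1,0.2,0],[-0.1,0.2,0],[-0.1,0.2,0]],"rotation":[[0,0,0],[0,0,0],[0,0,0],[0,0,0],[0,0,0],[0,0,0],[0,0,0],[0,0,0],[0,0,0],[0,0,0]],"grip":[0.35,0.35,1,1,1,1,1,1,1,1]}';python3 -c "
from h import *
go(.565,-.0995,.02,18)";python3 -m pendant '{"linear":[[0,0,-3],[0,0,-6],[0,0,-9],[0,0,-12],[0,0,-15],[0,0,-15],[0,0,-15],[0,0,-15],[0,0,-15],[0,0,-15]],"rotation":[[0,0,0],[0,0,0],[0,0,0],[0,0,0],[0,0,0],[0,0,0],[0,0,0],[0,0,0],[0,0,0],[0,0,0]],"grip":[1,1,1,1,1,1,1,1,1,1]}';python3 -c "
from h import *
go(.4588,.2967,.165,18)"
```

```text
time: 26.38
tool_pos: [0.5656, -0.0996, 0.02]
tool_rot: [0.001, 0.988, 0.157, 0.001]
contact_force: [-1.2, 1.6, 7.0]
gripper_width: 0.522
t 26.38 pos [ 0.5656 -0.0996  0.02  ] yaw 18.0 w 44.4 F [-1.2  1.6  7. ] j6 -0.62
LIN [-0.05 -0.03  0.  ] ROT [ 0.1 -0.1  0. ]
time: 27.22
tool_pos: [0.5633, -0.0989, 0.1661]
tool_rot: [-0.001, 0.988, 0.157, -0.002]
contact_force: [0.1, -0.2, -1.0]
gripper_width: 0.52
t 27.22 pos [ 0.5633 -0.0989  0.1661] yaw 18.1 w 44.2 F [ 0.1 -0.2 -1. ] j6 -0.62
LIN [  2.32 -40.85   0.19] ROT [-0.1  0.2  0.1]
```

```bash
python3 -m pendant '{"linear":[[2.2,-40.8,0],[2.2,-40.8,0],[2.2,-40.8,0],[2.2,-40.8,0],[2.2,-40.8,0],[2.2,-40.8,0],[2.2,-40.8,0],[2.2,-40.8,0],[2.2,-40.8,0],[2.2,-40.8,0]],"rotation":[[0,0,0],[0,0,0],[0,0,0],[0,0,0],[0,0,0],[0,0,0],[0,0,0],[0,0,0],[0,0,0],[0,0,0]],"grip":[1,1,1,1,1,1,1,1,1,1]}';python3 -c "
from h import *
go(.4588,.2967,.115,18)"
```

```text
time: 28.05
tool_pos: [0.4571, 0.2978, 0.1669]
tool_rot: [0.0, 0.988, 0.158, -0.001]
contact_force: [0.6, -0.2, -0.4]
gripper_width: 0.524
t 28.05 pos [0.4571 0.2978 0.1669] yaw 18.1 w 44.5 F [ 0.6 -0.2 -0.4] j6 0.12
LIN [0.14 0.16 5.19] ROT [-0.   0.1  0.1]
```

```bash
python3 -m pendant '{"linear":[[0.1,0.1,2],[0.1,0.1,4],[0.1,0.1,4.8],[0.1,0.1,4.8],[0.1,0.1,4.8],[0.1,0.1,4.8],[0.1,0.1,4.8],[0.1,0.1,4.8],[0.1,0.1,4.8],[0.1,0.1,4.8]],"rotation":[[0,0,0],[0,0,0],[0,0,0],[0,0,0],[0,0,0],[0,0,0],[0,0,0],[0,0,0],[0,0,0],[0,0,0]],"grip":[1,1,1,1,1,1,1,1,1,1]}';python3 -c "
from h import *
go(.4588,.2967,.1,18)
im=snap('side');cv2.imwrite('pics/c9.png',cv2.resize(im[290:410,250:390],None,fx=5,fy=5,interpolation=cv2.INTER_CUBIC))"
```

```text
time: 28.88
tool_pos: [0.4606, 0.2949, 0.121]
tool_rot: [-0.0, 0.988, 0.157, 0.001]
contact_force: [-0.0, 0.3, -1.0]
gripper_width: 0.522
t 28.88 pos [0.4606 0.2949 0.121 ] yaw 18.0 w 44.3 F [-0.   0.3 -1. ] j6 0.12
LIN [-0.12 -0.23  2.1 ] ROT [-0.  -0.1  0. ]
```

View pics/c9.png

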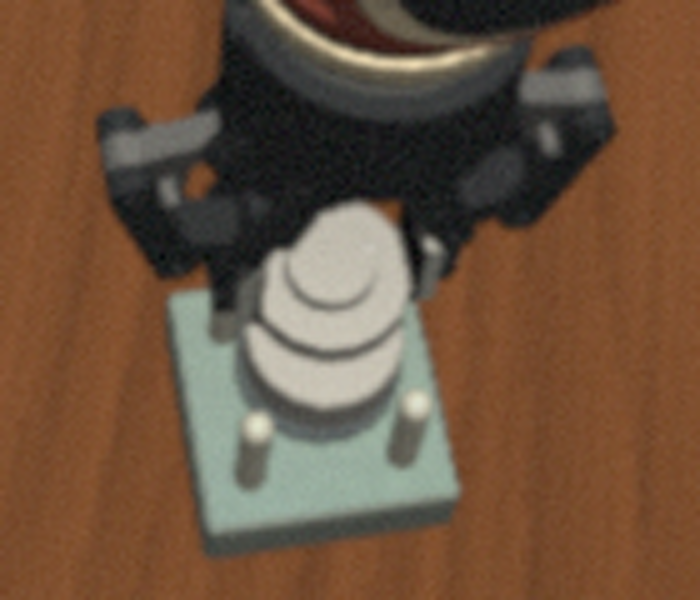

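```bash
python3 -m pendant '{"linear":[[-0.1,-0.2,0.4],[-0.1,-0.2,0.8],[-0.1,-0.2,1.2],[-0.1,-0.2,1.6],[-0.1,-0.2,2],[-0.1,-0.2,2.2],[-0.1,-0.2,2.2],[-0.1,-0.2,2.2],[-0.1,-0.2,2.2],[-0.1,-0.2,2.2]],"rotation":[[0,0,0],[0,0,0],[0,0,0],[0,0,0],[0,0,0],[0,0,0],[0,0,0],[0,0,0],[0,0,0],[0,0,0]],"grip":[1,1,1,1,1,1,1,1,1,1]}';python3 -c "
from h import *
go(.4588,.2967,.09,18)"
```

```text
time: 29.77
tool_pos: [0.4589, 0.2966, 0.0986]
tool_rot: [-0.0, 0.988, 0.157, 0.0]
contact_force: [0.1, -1.0, -0.7]
gripper_width: 0.525
t 29.77 pos [0.4589 0.2966 0.0986] yaw 18.1 w 44.7 F [ 0.1 -1.  -0.7] j6 0.12
LIN [-0.   -0.01  0.86] ROT [-0.  -0.   0.1]
```

```bash
python3 -m pendant '{"linear":[[0,0,0.2],[0,0,0.4],[0,0,0.6],[0,0,0.8],[0,0,0.9],[0,0,1],[0,0,1.1],[0,0,1.2],[0,0,1.2],[0,0,1.2]],"rotation":[[0,0,0],[0,0,0],[0,0,0],[0,0,0],[0,0,0],[0,0,0],[0,0,0],[0,0,0],[0,0,0],[0,0,0]],"grip":[1,1,1,1,1,1,1,1,1,1]}';python3 -c "
from h import *
go(.4588,.2967,.08,18)"
```

```text
time: 30.6
tool_pos: [0.459, 0.2967, 0.0871]
tool_rot: [-0.0, 0.988, 0.157, 0.0]
contact_force: [-1.7, -1.4, 5.3]
gripper_width: 0.522
t 30.6 pos [0.459  0.2967 0.0871] yaw 18.1 w 44.4 F [-1.7 -1.4  5.3] j6 0.12
LIN [-0.02 -0.01  0.71] ROT [-0.  -0.   0.1]
```

```bash
python3 -m pendant '{"linear":[[0,0,0.1],[0,0,0.2],[0,0,0.3],[0,0,0.4],[0,0,0.5],[0,0,0.6],[0,0,0.7],[0,0,0.7],[0,0,0.7],[0,0,0.7]],"rotation":[[0,0,0],[0,0,0],[0,0,0],[0,0,0],[0,0,0],[0,0,0],[0,0,0],[0,0,0],[0,0,0],[0,0,0]],"grip":[1,1,1,1,1,1,1,1,1,1]}';python3 -m pendant '{"linear":[[0,0,0],[0,0,0],[0,0,0],[0,0,0],[0,0,0],[0,0,0],[0,0,-1],[0,0,-3],[0,0,-5],[0,0,-5]],"rotation":[[0,0,0],[0,0,0],[0,0,0],[0,0,0],[0,0,0],[0,0,0],[0,0,0],[0,0,0],[0,0,0],[0,0,0]],"grip":[0.3,0.2,0.1,0.1,0.1,0.1,0,0,0,0]}';python3 -c "
from h import *
go(.4588,.2967,.112,18)"
```

```text
time: 31.43
tool_pos: [0.459, 0.2966, 0.08]
tool_rot: [-0.0, 0.988, 0.157, 0.0]
contact_force: [-1.8, -1.1, 4.8]
gripper_width: 0.521
time: 32.27
tool_pos: [0.4614, 0.2978, 0.1347]
tool_rot: [-0.001, 0.988, 0.157, 0.004]
contact_force: [0.9, -0.1, -0.1]
gripper_width: 1.001
t 32.27 pos [0.4614 0.2978 0.1347] yaw 18.1 w 85.1 F [ 0.9 -0.1 -0.1] j6 0.12
LIN [-0.3   0.03  2.27] ROT [-0.1 -0.5  0.1]
```

```bash
python3 -m pendant '{"linear":[[0,0,0],[0,0,0],[0,0,0],[0,0,0],[0,0,0],[0,0,0],[-0.1,0,0.5],[-0.2,0,1],[-0.2,0,2],[-0.2,0,2.6]],"rotation":[[0,0,0],[0,0,0],[0,0,0],[0,0,0],[0,0,0],[0,0,0],[0,0,0],[0,0,0],[0,0,0],[0,0,0]],"grip":[1,1,1,1,1,1,1,1,1,1]}';python3 -m pendant '{"linear":[[0,0,0.2],[0,0,0.3],[0,0,0.4],[0,0,0.4],[0,0,0.4],[0,0,0.4],[0,0,0.4],[0,0,0.4],[0,0,0.4],[0,0,0.4]],"rotation":[[0,0,0],[0,0,0],[0,0,0],[0,0,0],[0,0,0],[0,0,0],[0,0,0],[0,0,0],[0,0,0],[0,0,0]],"grip":[1,1,1,1,1,1,1,1,1,1]}';python3 -c "
from h import *
go(.4588,.2967,.094,18)"
```

```text
time: 33.1
tool_pos: [0.4561, 0.2955, 0.1016]
tool_rot: [0.0, 0.988, 0.157, -0.001]
contact_force: [-0.5, -0.4, -0.5]
gripper_width: 0.001
time: 33.93
tool_pos: [0.4568, 0.2959, 0.0994]
tool_rot: [-0.0, 0.988, 0.157, 0.0]
contact_force: [0.3, -0.0, 0.2]
gripper_width: 0.004
t 33.93 pos [0.4568 0.2959 0.0994] yaw 18.1 w 0.3 F [ 0.3 -0.   0.2] j6 0.12
LIN [ 0.22 -0.01  0.54] ROT [-0.  -0.   0.1]
```

```bash
python3 -m pendant '{"linear":[[0.2,0,0],[0.2,0,0.1],[0.2,0,0.2],[0.2,0,0.3],[0.2,0,0.4],[0.2,0,0.4],[0.2,0,0.4],[0.2,0,0.4],[0.2,0,0.4],[0.2,0,0.4]],"rotation":[[0,0,0],[0,0,0],[0,0,0],[0,0,0],[0,0,0],[0,0,0],[0,0,0],[0,0,0],[0,0,0],[0,0,0]],"grip":[1,1,1,1,1,1,1,1,1,1]}';python3 -m pendant '{"linear":[[0,0,0.05],[0,0,0.1],[0,0,0.15],[0,0,0.2],[0,0,0.2],[0,0,0.2],[0,0,0.2],[0,0,0.2],[0,0,0.2],[0,0,0.2]],"rotation":[[0,0,0],[0,0,0],[0,0,0],[0,0,0],[0,0,0],[0,0,0],[0,0,0],[0,0,0],[0,0,0],[0,0,0]],"grip":[1,1,1,1,1,1,1,1,1,1]}'
```

```text
time: 34.77
tool_pos: [0.4591, 0.2966, 0.0963]
tool_rot: [-0.0, 0.988, 0.157, 0.0]
contact_force: [-1.6, -1.0, 4.7]
gripper_width: -0.0
time: 35.6
tool_pos: [0.4591, 0.2966, 0.0945]
tool_rot: [-0.0, 0.988, 0.157, 0.0]
contact_force: [-0.9, -2.1, 6.6]
gripper_width: 0.005
```

Not at the stop yet; the force is still at spring level.

```bash
python3 -m pendant '{"linear":[[0,0,0.05],[0,0,0.1],[0,0,0.1],[0,0,0.1],[0,0,0.1],[0,0,0.1],[0,0,0.1],[0,0,0.1],[0,0,0.1],[0,0,0.1]],"rotation":[[0,0,0],[0,0,0],[0,0,0],[0,0,0],[0,0,0],[0,0,0],[0,0,0],[0,0,0],[0,0,0],[0,0,0]],"grip":[1,1,1,1,1,1,1,1,1,1]}';python3 -m pendant '{"linear":[[0,0,0.05],[0,0,0.1],[0,0,0.1],[0,0,0.1],[0,0,0.1],[0,0,0.1],[0,0,0.1],[0,0,0.1],[0,0,0.1],[0,0,0.1]],"rotation":[[0,0,0],[0,0,0],[0,0,0],[0,0,0],[0,0,0],[0,0,0],[0,0,0],[0,0,0],[0,0,0],[0,0,0]],"grip":[1,1,1,1,1,1,1,1,1,1]}'
```

```text
time: 36.43
tool_pos: [0.4591, 0.2967, 0.094]
tool_rot: [0.0, 0.988, 0.157, 0.0]
contact_force: [-2.7, -1.6, 9.0]
gripper_width: -0.0
time: 37.27
tool_pos: [0.4593, 0.2967, 0.0939]
tool_rot: [0.0, 0.988, 0.157, 0.0]
contact_force: [-5.2, -3.2, 13.3]
gripper_width: 0.002
```

```bash
python3 -m pendant '{"linear":[[0,0,0.1],[0,0,0.2],[0,0,0.2],[0,0,0.2],[0,0,0.2],[0,0,0.2],[0,0,0.2],[0,0,0.2],[0,0,0.2],[0,0,0.2]],"rotation":[[0,0,0],[0,0,0],[0,0,0],[0,0,0],[0,0,0],[0,0,0],[0,0,0],[0,0,0],[0,0,0],[0,0,0]],"grip":[1,1,1,1,1,1,1,1,1,1]}';python3 -m pendant '{"linear":[[0,0,-0.2],[0,0,-0.5],[0,0,-1],[0,0,-3],[0,0,-6],[0,0,-9],[0,0,-12],[0,0,-12],[0,0,-12],[0,0,-12]],"rotation":[[0,0,0],[0,0,0],[0,0,0],[0,0,0],[0,0,0],[0,0,0],[0,0,0],[0,0,0],[0,0,0],[0,0,0]],"grip":[1,1,1,1,1,1,1,1,1,1]}'
python3 -m pendant '{"linear":[[-6,20,-2],[-6,20,-2],[-6,20,-2],[-6,20,-2],[-6,20,-2],[-6,20,-2],[-6,20,-2],[-6,20,-2],[-6,20,-2],[-6,20,-2]],"rotation":[[0,0,0],[0,0,0],[0,0,0],[0,0,0],[0,0,0],[0,0,0],[0,0,0],[0,0,0],[0,0,0],[0,0,0]],"grip":[1,1,1,1,1,1,1,1,1,1]}'
python3 -c "
from h import *
im=snap('side');t=snap('top');O=np.zeros((600,800,3),np.uint8)
O[:420,:560]=im
O[420:,560:]=cv2.resize(t[230:300,90:174],(240,180));O[:300,560:]=cv2.resize(im[330:405,275:335],(240,300))
O[420:,:400]=cv2.resize(t[200:290,290:490],(400,180))
cv2.imwrite('pics/c10.png',O)"
```

```text
time: 38.1
tool_pos: [0.4595, 0.2969, 0.0938]
tool_rot: [0.0, 0.988, 0.157, 0.0]
contact_force: [-10.7, -6.4, 23.2]
gripper_width: 0.005
time: 38.93
tool_pos: [0.4583, 0.2963, 0.2085]
tool_rot: [0.0, 0.988, 0.157, -0.001]
contact_force: [0.6, -1.0, -0.7]
gripper_width: 0.004
time: 39.77
tool_pos: [0.4631, 0.0889, 0.2283]
tool_rot: [-0.0, 0.987, 0.158, -0.001]
contact_force: [-1.2, -0.2, 0.5]
gripper_width: -0.002
```

View pics/c10.png

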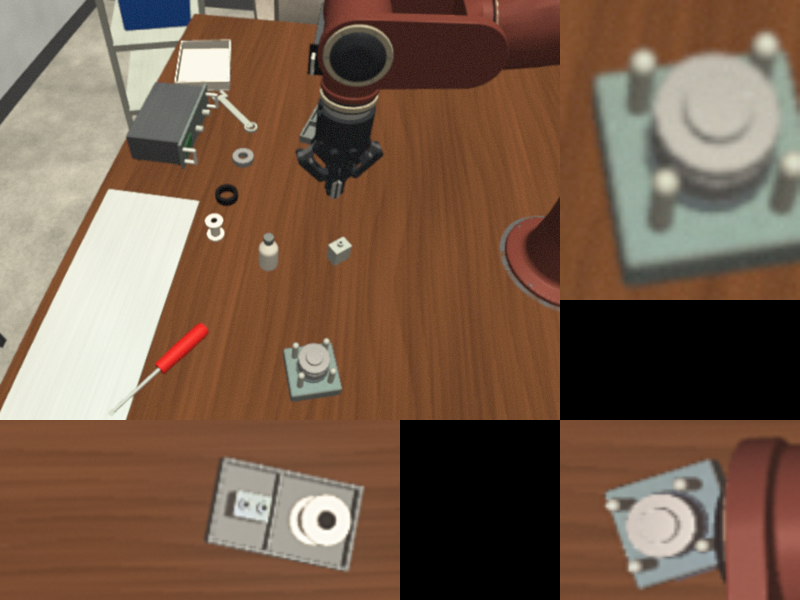

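The reel and the block stand upright in their compartments. The stack lies flat in the feeder with the boss up, and the look-alikes are where they were.

```bash
python3 -c "
from plant import manip
print(manip.job_done())"
```

```text
the job is handed in; nothing more can be done
None
```

The bench is set up for the next run, and I handed the job in at about 40 s of the 99 s allowed.

- **Caddy:** the larger reel stands upright in the wide compartment, and the two-port block stands upright in the narrow one.
- **Feeder:** the plain disc is on the follower with the boss disc on top of it, boss up. I pressed the stack down until it would not move further.
- **Left alone:** the ring, the small reel and the one-port block were not touched.

**Last checks:**
- **Follower:** as I kept pressing, the tool stayed at 93.8–94.0 mm while the force rose from 9 to 23 N. That matches the stop height I had worked out (fingertips at 72 mm), so the follower is home. Its position can't be read directly; this comes from the tool height and force.
- **Pictures:** the final top and side views showed all four parts upright and centred, the look-alikes in place, and the robot touching nothing.
- **Disagreement:** at the feeder, the side camera was off from the top view by about 1–3 pixels (roughly 2–5 mm). The parts still went in without touching the posts.

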